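Hang the probe caddy on the bench rack

TASK

First lift the black test box out from under the red hooks and set it down, upright and without dropping it, in the middle of the green mat. Then carry the blue probe caddy by its bar and hang it on the two red hooks, left loop on left hook and right on right; keep hold until both loops bear fully down on their hooks, and only then let go. Leave the spray can, meter, screwdriver and jar where they are.

Things in the scene. Friction and masses are not known exactly. Their poses are not given: they have to be found in the camera images.
- rack: Fixed aluminium hook stand. Origin on the table below the hung caddy's centre; x to the back (hooks, rails), y left, z up. Two 20 mm posts 168 mm tall at x 87, y +-145 mm, feet 30 wide, 8 high, x 17 to 127 mm. Upper rail: front face at x 79, z 132 to 162 mm. Lower black round bar, 20 mm thick, at x 61, z 85 mm: hung caddy's back leans on it; caddy underside is then 70 mm above the table
- hook_left: Red upturned hook on the rack at rack x +58, y +85 mm (left when looking along the rack's +x). Origin at its seat: top of the arm, middle of the lip, 152 mm above the table; axes as the rack's. The lip stands 16 mm up from the origin, 7 mm thick (x), 14 wide (y); the arm, 14 wide, 8 thick, runs back below the origin. 18 mm clear between lip and rail
- hook_right: The same hook at the rack's y = -85 mm
- caddy: Blue open tray 100 (x) x 240 (y) mm, 0.35 to 0.6 kg, standing on the table across from the rack. Origin at the centre of its underside, x to its back, z up. Front and ends 45 mm high, back wall (outer face x +50 mm) 90 mm high. Two end plates carry a black bar along y, over the centre of mass. Two steel loops stick out behind the top of the back wall. Small probes inside are fixed
- caddy_bar (a point): Centre of the caddy's black carrying bar, at caddy x +10, y 0, z 125 mm; axes as the caddy's. The bar runs along y, 240 mm long, 14 thick (x), 18 high, flat faces. Pinched at the middle from above, across x, with about 40 N, it stays level; the back wall tops out 26 mm below the bar's underside
- loop_left (a point): Centre, at underside level, of the caddy's left loop: caddy x +58, y +85, z 82 mm; axes as the caddy's. A level staple, opening 16 (x) x 24 (y) mm, open up and down; bars 6 thick, 8 high, the rear one 8 to 14 mm behind this point. Lowered, the hook lip passes up through the opening until the underside rests on the hook's arm with this point at its origin, give or take the play
- loop_right (a point): The same for the right loop (y = -85 mm)
- test_box: Black upright box, 60 (x) x 46 (y) x 105 mm high, 0.2 to 0.45 kg, silver face with sockets and knob towards -x (they stand out 17 mm but are look only, nothing to touch). Stands under the hooks, where the caddy must hang. Origin at the centre of its underside, z up. Grip it near the top across its y with about 25 N; across x the hand would meet the hooks
- mat: Green mat 120 (x) x 110 (y) x 3 mm, fixed flat on the table between the rack and the caddy. Origin at the centre of its underside
- spray: Yellow spray can, 50 mm across, 165 mm tall, loose, standing between the rack and the caddy, nearer or farther than the mat. Leave alone. Origin at the centre of its underside
- meter: Yellow and black hand multimeter 75 (x) x 150 (y) x 34 mm, loose, lying on the robot's side of the work. Leave alone. Origin at the centre of its underside
- driver: Screwdriver 170 mm long, about 30 mm thick, loose, lying on the robot's side of the work. Leave alone. Origin under its middle, its length along its x axis
- jar: Amber jar, 64 mm across, 75 mm tall, loose, standing beyond the work. Leave alone. Origin at the centre of its underside
Not all that is in view belongs to the job. There is more than one size of the mat; the job needs the smallest.

How it is judged (in metres and radians):
On the way, in this order (a step that is already met when the one before it is completed fails the run):
1. the test box stands upright in the middle of the mat, let go (horizontal distance between test_box and mat below 0.03 m and height (world z) of test_box between -0.001 and 0.007 m and angle between test_box's own z axis and vertical below 0.1 rad and contact force between the fingers and test_box below 0.1 N and contact force between test_box and mat above 0.5 N), for 0.2 s.
2. both caddy loops bear on their hooks, fully down, while the fingers still hold the caddy (horizontal distance between loop_left and hook_left below 0.012 m and z of loop_left in the frame of hook_left between -0.006 and 0.006 m and contact force between each of hook_left, hook_right and caddy above 0.15 N and horizontal distance between loop_right and hook_right below 0.012 m and z of loop_right in the frame of hook_right between -0.006 and 0.006 m and contact force between the fingers and caddy above 1 N), for 0.2 s.
At the end, for the whole second after the job is handed in: Both caddy loops seated on their own hooks (within 12 mm sideways, 6 mm in height, each hook bearing load), caddy within 8 degrees of level, let go, at rest; test box upright on the mat within 30 mm of its middle; bystanders within 40 mm of their starts (horizontal distance between loop_left and hook_left below 0.012 m and z of loop_left in the frame of hook_left between -0.006 and 0.006 m and contact force between each of hook_left, hook_right and caddy above 0.15 N and horizontal distance between loop_right and hook_right below 0.012 m and z of loop_right in the frame of hook_right between -0.006 and 0.006 m and angle between caddy's own z axis and vertical below 0.14 rad and horizontal distance between test_box and mat below 0.03 m and height (world z) of test_box between -0.001 and 0.007 m and angle between test_box's own z axis and vertical below 0.1 rad and linear speed of each of caddy, test_box below 0.02 m/s and distance of each of spray, meter, driver, jar from where it was at the start of the episode below 0.04 m); the robot touches nothing.
It fails at once if the test box is dropped: let go more than 15 mm above the table (height (world z) of test_box above 0.018 m and contact force between the fingers and test_box below 0.05 N).
It fails at once if the spray is knocked (moved over 40 mm) (distance of spray from where it was at the start of the episode above 0.04 m).
It fails at once if the meter is knocked (moved over 40 mm) (distance of meter from where it was at the start of the episode above 0.04 m).
It fails at once if the driver is knocked (moved over 40 mm) (distance of driver from where it was at the start of the episode above 0.04 m).
It fails at once if the jar is knocked (moved over 40 mm) (distance of jar from where it was at the start of the episode above 0.04 m).
It also fails if it takes over 61 s, if anything falls off the work surface, if the arm or the gripper's body presses on something with over 40 N, if the wrist force passes 120 N, or if a joint passes its speed limit or range.

ROBOT

A 7-joint arm with a two-finger parallel gripper is mounted at the origin on the work surface. World frame = base frame: x ahead of the robot, y to its left, z up, the work surface at z = 0. Lengths are in m, angles in degrees, forces in N, time in s.
With the tool pointing down it reaches from about 0.4 to 0.9 m from the base axis. Payload 5.6 kg.
Tool frame: the origin (TCP) lies at the very end of the fingers, on their centre line; the grasp point (between the pads) lies 19 mm behind it (manip.hold_point_z is the distance from the TCP to the grasp point, in m); z points along the fingers, y is the line along which they close (so a half turn about z gives the same grasp; the last joint's range is limited). The gripper opens to 92 mm and grips with 3 to 60 N. Pads are 20 mm wide; open, the fingers measure 128 mm over their backs; the gripper's body (75 mm by 189 mm) begins 69 mm behind the grasp point.
Start: joints at [-75.287, 26.786, -0.665, 91.828, 0.344, 61.387, -3.226], TCP at [0.192, 0.621, 0.215] pointing down, gripper open.
Joint ranges: [-144.91, 144.91], [-17.63, 115.5], [-89.93, 88.59], [15.96, 139.68], [-74.01, 254.01], [8.47, 105.57], [-167.45, 167.45]. Speed limits (degrees/s): [147.25, 147.25, 180, 180, 180, 180, 180].

INTERFACE

Orientations are given as [roll, pitch, yaw] about the fixed x, y, z axes, in that order (R = Rz(yaw) Ry(pitch) Rx(roll)).
In Python, from rig import manip gives the robot as it stands.
- The arm moves only by the shell command python3 -m crank 'ROWS' [FORCE]. ROWS is JSON, a list of rows, each an object of numbers: "tx", "ty", "tz": the shift along the tool's x, y, z in m; "roll": the turn about the tool's z in degrees; "fingers": the closure, from 0 (fully open) to 1 (shut). In form: [{"tx": .., "ty": .., "tz": .., "roll": .., "fingers": ..}, ...]. A call has 1 to 20 rows; each row is the pose to reach, as a shift and turn from the pose commanded when the call began, along the tool's axes at that moment; what a row does not reach only later rows make up. A row lasts 1/10 s, in which the tool goes at most 50 mm and 8.59 degrees, less where a joint would pass 70% of its speed; a pose out of reach is approached as far as the arm can. A call with a gripper value outside its range is refused whole. The fingers move at their own pace and stop on an object; FORCE is the grip in N (left out, the last holds). Time passes only in rows, so rows that repeat a pose let the fingers close. It gives the time, the measured TCP pose, the force, the opening and the grip force at its end, in the units of the state.
- manip.sense(): the state, without advancing time (a new reading comes with each control period).
- manip.read_camera(name): name is "scene" or "side" or "wrist"; returns the picture (420x560x3 uint8, red, green, blue); there is no depth.
- manip.camera_params(name): a dict with "fovy" (degrees; the focal length in pixels is half the picture's height over the tangent of half this angle, whatever the lens; pixels are square), "cx", "cy" (the principal point, pixels), "xyz" and "rotation" of the camera in the world. Camera axes: x right, y down, z forward; pixel columns grow to the right and rows downward; lengths in m; the calibration is good to about 2 mm. A picture is of the moment at which its call begins: read the wrist's pose just before it. camera_params takes no time and is no camera call; for the wrist camera it gives the pose at the moment of the call.
- manip.close_job(): hands the job in; it is judged then, once.
The state is a dict: "time": time; "joint_positions": joint angles; "dq": joint speeds; "joint_efforts": joint torques, N m; "position": TCP position; "orientation": TCP orientation; "ft_force": force on the tool from outside, world axes, zero at the start; "wrist_torque": the same for the moment, N m; "finger_gap": finger opening in m; "grasp_force": force on a finger pad.
Only numpy, scipy, OpenCV 4.12 (cv2) and the standard library are available. Lean on these libraries where they do the work, as an engineer would, in place of code of your own. Each camera call takes 0.05 s, during which the arm holds its last target. There are 200 camera calls.

## Working session

There is one attempt and no reset: what is moved stays moved. The work goes in short steps, Python scripts to look and compute and a shell command to move; the robot and the scene stay as the last step left them, time stands still between calls to the robot, and variables do not carry over. Pictures are saved under pics/ and viewed, at most 10 in all, crops included, and the job is handed in when it is done.

```bash
ls; mkdir -p pics
python3 - <<'E'
from rig import manip
import cv2,json
s=manip.sense();print(s['position'],s['orientation'],s['finger_gap'],s['time'])
for n in("scene","side","wrist"):
    p=manip.camera_params(n);print(n,p)
    cv2.imwrite(f'pics/{n}0.png',manip.read_camera(n)[:,:,::-1])
E
```

```text
pics
[0.19183739 0.62043757 0.21364087] [-1.79901281e+02  5.50022109e-03  1.62816215e+02] 0.0918356887341787 0.0
scene {'fovy': 57.094908379453365, 'cx': 269.9183761896048, 'cy': 205.8478683454521, 'xyz': array([1.00271783, 0.65099434, 0.83499088]), 'rotation': array([-133.23339697,   -0.28342616,  145.32417435])}
side {'fovy': 43.943724202962585, 'cx': 282.22191656387656, 'cy': 208.91192290643394, 'xyz': array([ 0.45574381, -0.99565246,  0.83877371]), 'rotation': array([-124.65821973,    0.89273879,   -6.47982984])}
wrist {'fovy': 61.71603000215638, 'cx': 277.3126588544765, 'cy': 210.57652977062088, 'xyz': array([0.12305562, 0.64242442, 0.38420545]), 'rotation': array([1.65040573e+02, 7.17312268e-03, 7.28372197e+01])}
```

View pics/scene0.png

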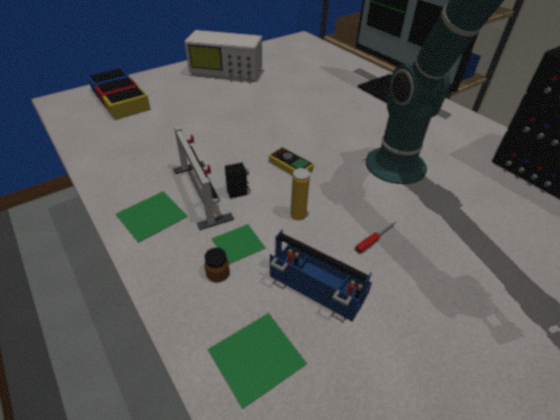

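View pics/side0.png

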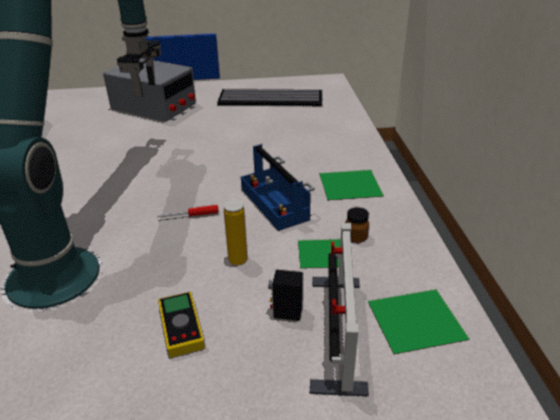

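Three green mats: scene (152,215), (256,358) and (238,243). The last is the smallest and lies between rack and caddy (side (318,253)). The rack's red hooks are at scene (190,138) and (207,168), the black box at (236,180), the caddy at (320,275) and the spray at (300,195). Next I compute rough positions and make one enlarged crop.

```bash
cat > h.py <<'E'
import numpy as np,cv2
from scipy.spatial.transform import Rotation as Ro
from rig import manip
def cam(n):
    p=manip.camera_params(n);p['f']=210/np.tan(np.radians(p['fovy']/2))
    p['R']=Ro.from_euler('xyz',p['rotation'],degrees=True).as_matrix();return p
def ray(p,uv):
    d=p['R']@np.array([(uv[0]-p['cx'])/p['f'],(uv[1]-p['cy'])/p['f'],1]);return np.array(p['xyz']),d/np.linalg.norm(d)
def plane(p,uv,z):
    o,d=ray(p,uv);return o+d*(z-o[2])/d[2]
def tri(p,a,q,b):
    o,d=ray(p,a);r,e=ray(q,b);t=np.linalg.lstsq(np.c_[d,-e],r-o,rcond=None)[0]
    x,y=o+d*t[0],r+e*t[1];return (x+y)/2,np.linalg.norm(x-y)
def proj(p,X):
    c=p['R'].T@(np.array(X)-p['xyz']);return c[:2]/c[2]*p['f']+[p['cx'],p['cy']]
def blobs(im,lo,hi,amin=15):
    m=cv2.inRange(cv2.cvtColor(im,cv2.COLOR_RGB2HSV),lo,hi)
    c,_=cv2.findContours(m,cv2.RETR_EXTERNAL,cv2.CHAIN_APPROX_NONE)
    return sorted([k for k in c if cv2.contourArea(k)>=amin],key=cv2.contourArea,reverse=True)
def ctr(k):
    m=cv2.moments(k);return np.array([m['m10'],m['m01']])/m['m00']
E
python3 - <<'E'
from h import *
np.set_printoptions(precision=3,suppress=True)
I={n:cv2.imread(f'pics/{n}0.png')[:,:,::-1].copy() for n in('scene','side')}
P={n:cam(n) for n in I}
for n in I:
    for nm,lo,hi,z in(('green',(45,90,50),(80,255,255),.003),('red',(0,150,70),(6,255,255),.16),('yel',(20,150,60),(32,255,255),0.08),('blue',(105,120,50),(120,255,200),.045)):
        for k in blobs(I[n],lo,hi)[:7]:
            c=ctr(k);r=cv2.minAreaRect(k);q=np.array([plane(P[n],u,z)[:2] for u in k[:,0]],np.float32);(cc,wh,a)=cv2.minAreaRect(q)
            if abs(c[0]-280)<190 and c[1]>100: print(n,nm,c,cv2.contourArea(k),'world',np.array(cc),np.array(wh),a)
a=cv2.resize(I['scene'][120:320,150:390],None,fx=3,fy=3,interpolation=2)
b=cv2.resize(I['side'][140:400,220:420],None,fx=2.3,fy=2.3,interpolation=2)
cv2.imwrite('pics/c1.png',a[:,:,::-1]);cv2.imwrite('pics/c2.png',b[:,:,::-1])
E
```

```text
scene green [255.93  358.996] 4715.5 world [0.799 0.31 ] [0.15  0.164] 89.59201049804688
scene green [150.631 215.815] 1740.5 world [ 0.819 -0.247] [0.162 0.15 ] 5.997501850128174
scene green [238.341 243.168] 1023.5 world [0.66  0.001] [0.105 0.115] 85.19075012207031
scene green [299.641 163.002] 77.5 world [ 0.284 -0.195] [0.052 0.046] 15.198535919189453
scene red [367.602 241.855] 139.5 world [0.471 0.291] [0.073 0.018] 4.606573581695557
scene yel [126.592 105.543] 581.5 world [ 0.671 -0.822] [0.198 0.159] 82.90840148925781
scene yel [299.158 198.349] 478.5 world [0.451 0.01 ] [0.175 0.043] 48.228939056396484
scene yel [281.061 163.593] 128.5 world [ 0.4   -0.153] [0.029 0.108] 11.273782730102539
scene yel [309.324 166.528] 18.0 world [ 0.334 -0.089] [0.028 0.017] 42.30317687988281
scene blue [322.301 275.502] 688.0 world [0.553 0.238] [0.059 0.161] 21.813426971435547
scene blue [355.767 298.936] 36.5 world [0.533 0.339] [0.06  0.018] 61.968013763427734
scene blue [366.817 285.408] 20.0 world [0.484 0.328] [0.049 0.01 ] 45.14165115356445
scene blue [281.175 259.25 ] 20.0 world [0.
[... 381 characters left out ...]
.829513549804688
side red [203.06  210.113] 177.0 world [0.375 0.   ] [0.067 0.032] 4.289761543273926
side red [337.989 306.821] 59.5 world [ 0.622 -0.335] [0.03  0.021] 82.65071105957031
side red [337.347 249.381] 24.5 world [ 0.652 -0.178] [0.013 0.017] 82.42888641357422
side red [181.433 100.933] 15.0 world [0.297 0.649] [0.016 0.037] 2.8019676208496094
side yel [235.594 236.515] 889.5 world [0.442 0.003] [0.216 0.049] 89.3846206665039
side yel [183.237 339.206] 564.5 world [ 0.326 -0.265] [0.068 0.158] 12.06407642364502
side blue [280.011 201.034] 1343.0 world [0.582 0.215] [0.148 0.282] 17.9512882232666
side blue [259.867 167.541] 62.5 world [0.527 0.376] [0.039 0.144] 6.312821865081787
```

View pics/c1.png

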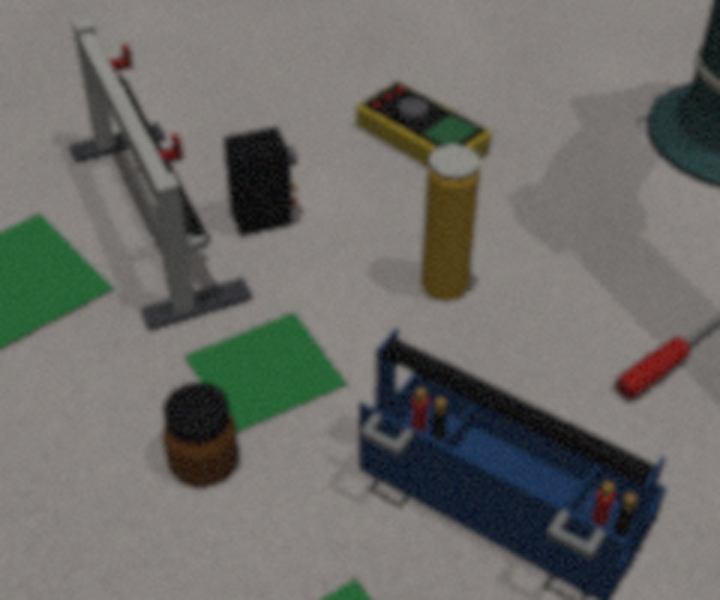

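View pics/c2.png

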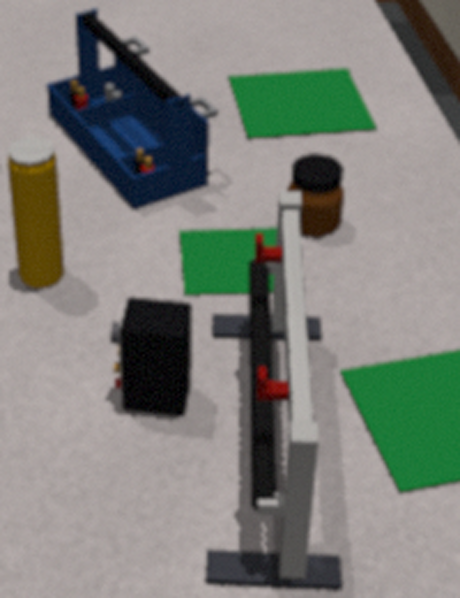

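Run:
```python
from h import *
np.set_printoptions(precision=4,suppress=True)
P,Q=cam('scene'),cam('side')
A=lambda x,y:np.array([x/3+150,y/3+120]);B=lambda x,y:np.array([x/2.3+220,y/2.3+140])
D={}
for n,a,b in(('lipL',A(179,138),B(259,236)),('lipR',A(127,47),B(262,368)),('railL',A(172,186),B(290,196)),('railR',A(85,27),B(302,434)),
 ('barL',A(652,468),B(90,22)),('barR',A(393,345),B(176,102)),('loopL',A(578,531),B(137,46)),('loopR',A(390,432),B(203,108)),('boxtop',A(258,145),B(160,318)),('can',A(455,160),B(33,152)),('jar',A(197,407),B(317,172))):
    D[n],e=tri(P,a,Q,b);print(n,D[n],e)
for a,b in(('lipL','lipR'),('railL','railR'),('barL','barR'),('loopL','loopR')):
    v=D[a]-D[b];print(a,np.linalg.norm(v),'yaw',np.degrees(np.arctan2(-v[0],v[1])),(D[a]+D[b])/2)
```

```text
lipL [ 0.6438 -0.164   0.1667] 0.002007091888252176
lipR [ 0.6145 -0.3302  0.1681] 0.00030868340826641305
railL [ 0.6834 -0.1063  0.1656] 0.004655829205040823
railR [ 0.6317 -0.3972  0.1636] 0.0002851507574896892
barL [0.5255 0.3453 0.1251] 0.008937783810928617
barR [0.6094 0.1356 0.1266] 0.001663782152135489
loopL [0.5855 0.3395 0.0878] 0.004804212199586747
loopR [0.6466 0.1824 0.0866] 0.004287789112484523
boxtop [ 0.5487 -0.1877  0.1011] 0.005520863815852303
can [0.446  0.0057 0.1623] 0.003161714183433406
jar [0.7564 0.0583 0.0704] 0.001289632429541321
lipL 0.16874516270848103 yaw -9.970275874666116 [ 0.6291 -0.2471  0.1674]
railL 0.29542086089856456 yaw -10.083266604668998 [ 0.6575 -0.2517  0.1646]
barL 0.2259092336778295 yaw 21.808046429668533 [0.5675 0.2405 0.1259]
loopL 0.1685284932799962 yaw 21.235684690219376 [0.6161 0.2609 0.0872]
```

Box, hooks and caddy agree with the given sizes: hooks 169 mm apart (170), heights 167 (168), loops 169 mm apart. Rack yaw is about −10°, caddy yaw about +21°. Now I move above the box for a close look.

```bash
python3 -m crank '[{"tz":-0.05},{"tz":-0.1},{"tx":-0.57,"ty":-0.67,"tz":-0.12,"roll":-7},{"tx":-0.57,"ty":-0.67,"tz":-0.12,"roll":-7},{"tx":-0.57,"ty":-0.67,"tz":-0.12,"roll":-7},{"tx":-0.57,"ty":-0.67,"tz":-0.12,"roll":-7},{"tx":-0.57,"ty":-0.67,"tz":-0.12,"roll":-7},{"tx":-0.57,"ty":-0.67,"tz":-0.12,"roll":-7},{"tx":-0.57,"ty":-0.67,"tz":-0.12,"roll":-7},{"tx":-0.57,"ty":-0.67,"tz":-0.12,"roll":-7},{"tx":-0.57,"ty":-0.67,"tz":-0.12,"roll":-7},{"tx":-0.57,"ty":-0.67,"tz":-0.12,"roll":-7},{"tx":-0.57,"ty":-0.67,"tz":-0.12,"roll":-7},{"tx":-0.57,"ty":-0.67,"tz":-0.12,"roll":-7},{"tx":-0.57,"ty":-0.67,"tz":-0.12,"roll":-7},{"tx":-0.57,"ty":-0.67,"tz":-0.12,"roll":-7},{"tx":-0.57,"ty":-0.67,"tz":-0.12,"roll":-7},{"tx":-0.57,"ty":-0.67,"tz":-0.12,"roll":-7},{"tx":-0.57,"ty":-0.67,"tz":-0.12,"roll":-7},{"tx":-0.57,"ty":-0.67,"tz":-0.12,"roll":-7}]'
python3 - <<'E'
from h import *
s=manip.sense();print(s['position'],s['orientation'],abs(s['dq']).max())
p=cam('wrist');print(p['xyz'],p['rotation'])
im=manip.read_camera('wrist');cv2.imwrite('pics/w1.png',im[:,:,::-1])
E
```

```text
[0.19191273 0.62057368 0.21386026] [-1.79923935e+02  5.56539761e-03  1.62816918e+02] 0.2417346347852411
[0.12306625 0.64246605 0.38432857] [ 1.65041312e+02 -6.38492713e-03  7.28371497e+01]schema error: expected keys tx, ty, tz, roll, fingers
```

View pics/w1.png

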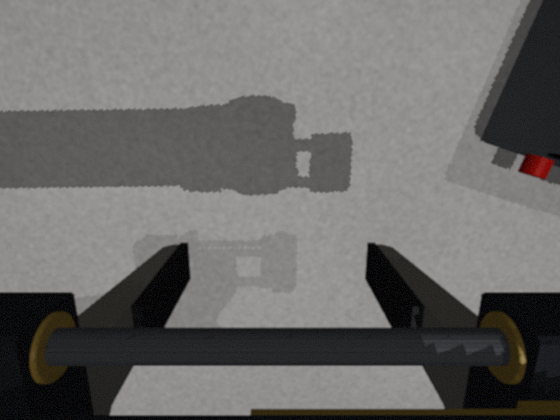

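The view shows only the table and the open fingers, because the call was refused: every key is required.

```bash
python3 -m crank '[{"tx":0,"ty":0,"tz":-0.05,"roll":0,"fingers":0},{"tx":0,"ty":0,"tz":-0.1,"roll":0,"fingers":0},{"tx":-0.57,"ty":-0.67,"tz":-0.12,"roll":-7,"fingers":0},{"tx":-0.57,"ty":-0.67,"tz":-0.12,"roll":-7,"fingers":0},{"tx":-0.57,"ty":-0.67,"tz":-0.12,"roll":-7,"fingers":0},{"tx":-0.57,"ty":-0.67,"tz":-0.12,"roll":-7,"fingers":0},{"tx":-0.57,"ty":-0.67,"tz":-0.12,"roll":-7,"fingers":0},{"tx":-0.57,"ty":-0.67,"tz":-0.12,"roll":-7,"fingers":0},{"tx":-0.57,"ty":-0.67,"tz":-0.12,"roll":-7,"fingers":0},{"tx":-0.57,"ty":-0.67,"tz":-0.12,"roll":-7,"fingers":0},{"tx":-0.57,"ty":-0.67,"tz":-0.12,"roll":-7,"fingers":0},{"tx":-0.57,"ty":-0.67,"tz":-0.12,"roll":-7,"fingers":0},{"tx":-0.57,"ty":-0.67,"tz":-0.12,"roll":-7,"fingers":0},{"tx":-0.57,"ty":-0.67,"tz":-0.12,"roll":-7,"fingers":0},{"tx":-0.57,"ty":-0.67,"tz":-0.12,"roll":-7,"fingers":0},{"tx":-0.57,"ty":-0.67,"tz":-0.12,"roll":-7,"fingers":0},{"tx":-0.57,"ty":-0.67,"tz":-0.12,"roll":-7,"fingers":0},{"tx":-0.57,"ty":-0.67,"tz":-0.12,"roll":-7,"fingers":0},{"tx":-0.57,"ty":-0.67,"tz":-0.12,"roll":-7,"fingers":0},{"tx":-0.57,"ty":-0.67,"tz":-0.12,"roll":-7,"fingers":0}]'
python3 - <<'E'
from h import *
np.set_printoptions(precision=4,suppress=True)
s=manip.sense();print(s['position'],s['orientation'],abs(s['dq']).max())
p=cam('wrist');print(p['xyz'],p['rotation'])
for X in((.549,-.188,.105),(.644,-.164,.167),(.6145,-.33,.167)):print(proj(p,X))
im=manip.read_camera('wrist');cv2.imwrite('pics/w2.png',im[:,:,::-1])
E
```

```text
time: 2.2
position: [0.539, -0.1913, 0.3346]
orientation: [-179.9, 0.0, 169.6]
ft_force: [0.1, 0.7, 0.6]
finger_gap: 0.0916
grasp_force: 0.0
[ 0.539  -0.1913  0.3346] [-179.8982    0.032   169.638 ] 36.43390174403093
[ 0.468  -0.1777  0.5051] [165.0047   0.0298  79.6532]
[281.2622 189.2074]
[320.1845 283.9357]
[160.4313 284.5836]
```

View pics/w2.png

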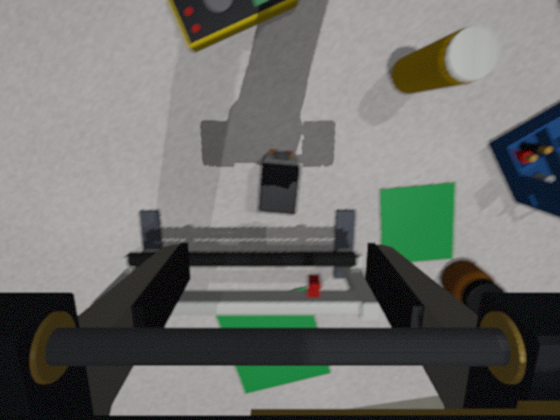

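The wrist view shows the box top at (261–300, 163–213), matching the prediction (281,189). The left hook is at (314,286) and the smallest mat at (417,222). Next I measure the box yaw, the mat centre and the hook.

Run:
```python
from h import *
np.set_printoptions(precision=4,suppress=True)
p=cam('wrist');im=cv2.imread('pics/w2.png')[:,:,::-1].copy();g=cv2.cvtColor(im,7)
print(g[160:220:6,250:310:4])
def rect(k,z):
    q=np.array([plane(p,u,z)[:2] for u in k[:,0]],np.float32);return cv2.minAreaRect(q)
for t in(40,55,65):
    m=np.uint8(g<t)*255;m[:150]=0;m[222:]=0;m[:,:245]=0;m[:,315:]=0
    c,_=cv2.findContours(m,0,1)
    k=max(c,key=cv2.contourArea);print(t,cv2.boundingRect(k),rect(k,.105))
for k in blobs(im,(45,90,50),(80,255,255),300):print('mat',ctr(k),rect(k,.003))
for k in blobs(im,(0,150,70),(6,255,255),8):print('red',ctr(k),cv2.boundingRect(k),rect(k,.168))
```

```text
[[108 105  96  67  87  87  85  80  76  72  79  79  95 103 109]
 [166 151 146  72  12  15  16  18  14  17  22  29  80 135 125]
 [151 149 140  50  23  18  18  19  21  13  19  21  67 153 167]
 [147 151 135  31  14  18  23  16  15   6  16  21  87 165 169]
 [148 151 128  23  26  21  27  15  13  23  40  61 115 160 163]
 [149 148 115  54  59  59  57  60  56  59  61  54 130 166 169]
 [143 148 113  53  58  58  57  59  56  57  56  56 140 166 164]
 [149 148 109  53  56  56  55  54  52  53  55  57 150 164 164]
 [145 149  92  50  54  57  54  53  52  54  53  73 154 166 164]
 [164 161 157 162 156 153 150 144 134 125 107 129 163 161 165]]
40 (262, 163, 36, 26) ((0.5337783098220825, -0.19181028008460999), (0.04013193026185036, 0.026603998616337776), 73.13611602783203)
55 (260, 163, 38, 50) ((0.5473363995552063, -0.19570434093475342), (0.04132937639951706, 0.05591297149658203), 74.71343994140625)
65 (260, 156, 39, 57) ((0.5440146923065186, -0.19553737342357635), (0.04320649430155754, 0.06329505890607834), 73.44780731201172)
mat [418.5109 220.8581] ((0.6596668362617493, -0.006264206022024155), (0.10640
[... 221 characters left out ...]
7663879, -0.25812000036239624), (0.15992769598960876, 0.021981200203299522), 79.57949829101562)
red [313.6194 289.3467] (308, 281, 12, 16) ((0.6481962203979492, -0.1763322651386261), (0.011663345620036125, 0.017460955306887627), 80.74639129638672)
red [195.881   27.8214] (192, 24, 9, 9) ((0.3824608325958252, -0.23786115646362305), (0.00569548225030303, 0.007389523554593325), 30.053646087646484)
red [188.5285  10.8049] (184, 7, 10, 9) ((0.36829596757888794, -0.2409498393535614), (0.005031128413975239, 0.008073766715824604), 29.780622482299805)
red [524.9744 154.8248] (519, 151, 14, 11) ((0.546936571598053, 0.04354917258024216), (0.009507755748927593, 0.009349050000309944), 62.145774841308594)
```

The arm was still moving when that picture was taken, so I retake it at rest.

```bash
cat > m.py <<'E'
from h import *
np.set_printoptions(precision=4,suppress=True)
s=manip.sense();print(s['position'],s['orientation'],abs(s['dq']).max())
p=cam('wrist');im=manip.read_camera('wrist');cv2.imwrite('pics/w3.png',im[:,:,::-1]);g=cv2.cvtColor(im,7)
def rect(k,z):
    q=np.array([plane(p,u,z)[:2] for u in k[:,0]],np.float32);return cv2.minAreaRect(q)
E
python3 - <<'E'
from m import *
for t in(60,75,90):
    c,_=cv2.findContours(np.uint8(g<t)*255,0,1)
    for k in c:
        x,y,w,h=cv2.boundingRect(k)
        if 30<w<60 and 40<h<80 and 230<x<300: print(t,(x,y,w,h),rect(k,.105),[ (y0,np.flatnonzero(g[y0,x-8:x+w+8]<90)[[0,-1]]+x-8) for y0 in(y+15,y+25,y+35,y+45)])
for k in blobs(im,(45,90,50),(80,255,255),300)[:2]:print('mat',ctr(k),rect(k,.003))
for k in blobs(im,(0,150,70),(6,255,255),8):print('red',ctr(k),cv2.boundingRect(k),rect(k,.168))
E
```

```text
[ 0.5395 -0.195   0.3346] [-179.7137    0.0954  169.4314] 7.796889270562063
60 (264, 153, 42, 58) ((0.5424059629440308, -0.18771348893642426), (0.043913163244724274, 0.06416960060596466), 74.23200988769531) [(168, array([266, 305])), (178, array([265, 304])), (188, array([265, 303])), (198, array([264, 302]))]
75 (264, 147, 43, 64) ((0.5388617515563965, -0.18634295463562012), (0.045708008110523224, 0.07233678549528122), 75.4310531616211) [(162, array([262, 306])), (172, array([266, 305])), (182, array([265, 303])), (192, array([265, 302]))]
90 (261, 146, 46, 66) ((0.5379596948623657, -0.1894555687904358), (0.05118497833609581, 0.07363107055425644), 73.86549377441406) [(161, array([262, 305])), (171, array([266, 305])), (181, array([265, 303])), (191, array([265, 302]))]
mat [423.2332 219.0695] ((0.6573237776756287, 0.0018115006387233734), (0.10828669369220734, 0.11897367984056473), 85.13990783691406)
mat [271.7122 320.4864] ((0.7800832390785217, -0.24952664971351624), (0.16302905976772308, 0.027406437322497368), 79.57768249511719)
red [320.0466 286.499 ] (314, 279, 14, 16) ((0.6471344232559204, -0.16881272196769714), (0.013563099317252636, 0.017376691102981567), 79.55156707763672)
red [193.687    8.0854] (190, 4, 8, 9) ((0.3669082224369049, -0.2360495626926422), (0.005807027220726013, 0.006123356521129608), 54.72575759887695)
red [530.9369 151.6757] (527, 148, 12, 10) ((0.5453884601593018, 0.049934785813093185), (0.01004416961222887, 0.00845988281071186), 79.46810150146484)
red [200.4923  24.8359] (198, 21, 7, 9) ((0.38095396757125854, -0.23296375572681427), (0.005218539386987686, 0.006371076684445143), 76.08954620361328)
```

Box centre is about (0.545, −0.188) with its y axis at 75°, the mat centre is (0.657, 0.001), and both agree with the fixed cameras. I descend and grip.

```bash
python3 -m crank '[{"tx":-0.004,"ty":0.008,"tz":0.05,"roll":4.5,"fingers":0},{"tx":-0.004,"ty":0.008,"tz":0.1,"roll":4.5,"fingers":0},{"tx":-0.004,"ty":0.008,"tz":0.15,"roll":4.5,"fingers":0},{"tx":-0.004,"ty":0.008,"tz":0.19,"roll":4.5,"fingers":0},{"tx":-0.004,"ty":0.008,"tz":0.19,"roll":4.5,"fingers":0},{"tx":-0.004,"ty":0.008,"tz":0.19,"roll":4.5,"fingers":0},{"tx":-0.004,"ty":0.008,"tz":0.19,"roll":4.5,"fingers":0}]' 25
python3 - <<'E'
from m import *
for t in(60,75):
    c,_=cv2.findContours(np.uint8(g<t)*255,0,1)
    for k in c:
        x,y,w,h=cv2.boundingRect(k)
        if 50<w<150 and 50<h<150: print(t,(x,y,w,h),rect(k,.105))
print(proj(p,(.545,-.188,.105)))
E
```

```text
time: 3.0
position: [0.5457, -0.1805, 0.1472]
orientation: [180.0, 0.2, 165.3]
ft_force: [0.2, -0.8, -0.3]
finger_gap: 0.0918
grasp_force: 0.0
[ 0.5457 -0.1805  0.1472] [179.9667   0.2364 165.3433] 0.5624169203689158
60 (228, 172, 73, 109) ((0.5398740172386169, -0.18717420101165771), (0.04481547325849533, 0.07186979800462723), 74.30622863769531)
75 (228, 171, 74, 110) ((0.5399472713470459, -0.18668270111083984), (0.04540668800473213, 0.07255597412586212), 75.017578125)
75 (439, 0, 121, 55) ((0.4610779583454132, -0.0321798138320446), (0.0661262571811676, 0.026900840923190117), 75.38948822021484)
[264.6693 235.5234]
```

View pics/w3.png

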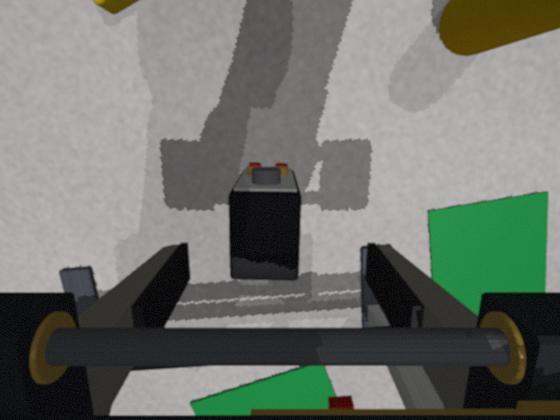

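The box top spans (228–301, 193–280), square to the fingers and 7 mm off along the closing axis. I correct, descend and grip at 25 N.

```bash
python3 -m crank '[{"tx":0,"ty":-0.007,"tz":0.02,"roll":0,"fingers":0},{"tx":0,"ty":-0.007,"tz":0.05,"roll":0,"fingers":0},{"tx":0,"ty":-0.007,"tz":0.08,"roll":0,"fingers":0},{"tx":0,"ty":-0.007,"tz":0.08,"roll":0,"fingers":0},{"tx":0,"ty":-0.007,"tz":0.08,"roll":0,"fingers":0},{"tx":0,"ty":-0.007,"tz":0.08,"roll":0,"fingers":1},{"tx":0,"ty":-0.007,"tz":0.08,"roll":0,"fingers":1},{"tx":0,"ty":-0.007,"tz":0.08,"roll":0,"fingers":1},{"tx":0,"ty":-0.007,"tz":0.08,"roll":0,"fingers":1},{"tx":0,"ty":-0.007,"tz":0.08,"roll":0,"fingers":1},{"tx":0,"ty":-0.007,"tz":0.08,"roll":0,"fingers":1},{"tx":0,"ty":-0.007,"tz":0.08,"roll":0,"fingers":1}]' 25
```

```text
time: 4.25
position: [0.5422, -0.1872, 0.0647]
orientation: [-180.0, 0.0, 165.3]
ft_force: [-0.7, -0.7, 1.7]
finger_gap: 0.0461
grasp_force: 24.9
```

Held at 46 mm gap and 24.9 N. I lift, carry and turn, stopping above the mat.

```bash
python3 -m crank '[{"tx":0,"ty":0,"tz":-0.03,"roll":0,"fingers":1},{"tx":0,"ty":0,"tz":-0.07,"roll":0,"fingers":1},{"tx":0,"ty":0,"tz":-0.12,"roll":0,"fingers":1},{"tx":-0.01,"ty":0.035,"tz":-0.12,"roll":7,"fingers":1},{"tx":-0.02,"ty":0.075,"tz":-0.12,"roll":15,"fingers":1},{"tx":-0.035,"ty":0.115,"tz":-0.12,"roll":23,"fingers":1},{"tx":-0.045,"ty":0.155,"tz":-0.12,"roll":31,"fingers":1},{"tx":-0.055,"ty":0.19,"tz":-0.12,"roll":39,"fingers":1},{"tx":-0.0615,"ty":0.21,"tz":-0.12,"roll":47,"fingers":1},{"tx":-0.0615,"ty":0.21,"tz":-0.12,"roll":54,"fingers":1},{"tx":-0.0615,"ty":0.21,"tz":-0.1,"roll":54,"fingers":1},{"tx":-0.0615,"ty":0.21,"tz":-0.07,"roll":54,"fingers":1},{"tx":-0.0615,"ty":0.21,"tz":-0.04,"roll":54,"fingers":1},{"tx":-0.0615,"ty":0.21,"tz":-0.04,"roll":54,"fingers":1},{"tx":-0.0615,"ty":0.21,"tz":-0.04,"roll":54,"fingers":1},{"tx":-0.0615,"ty":0.21,"tz":-0.04,"roll":54,"fingers":1}]'
python3 - <<'E'
from m import *
print(s['grasp_force'],s['finger_gap'],s['ft_force'])
E
```

```text
time: 5.85
position: [0.656, 0.0001, 0.1062]
orientation: [179.9, 0.1, 111.3]
ft_force: [0.0, -0.2, -1.9]
finger_gap: 0.0458
grasp_force: 24.9
[0.656  0.0001 0.1062] [179.8762   0.0533 111.3099] 0.579202679186053
24.936203062534332 0.04582077551221661 [ 0.0118 -0.1737 -1.887 ]
```

View pics/w3.png

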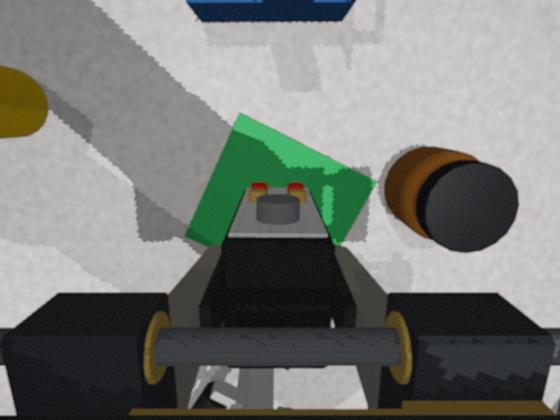

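The box is held upright over the mat, with the jar clear at (455,200). Lowering 38 mm leaves it about on the mat.

```bash
python3 -m crank '[{"tx":0,"ty":0,"tz":0.02,"roll":0,"fingers":1},{"tx":0,"ty":0,"tz":0.034,"roll":0,"fingers":1},{"tx":0,"ty":0,"tz":0.037,"roll":0,"fingers":1},{"tx":0,"ty":0,"tz":0.039,"roll":0,"fingers":1},{"tx":0,"ty":0,"tz":0.039,"roll":0,"fingers":1},{"tx":0,"ty":0,"tz":0.039,"roll":0,"fingers":1}]'
```

```text
time: 6.5
position: [0.6545, 0.0007, 0.0676]
orientation: [-180.0, -0.1, 111.3]
ft_force: [-6.3, 1.0, 8.9]
finger_gap: 0.0461
grasp_force: 25.0
```

```bash
python3 -m crank '[{"tx":0,"ty":0,"tz":-0.001,"roll":0,"fingers":0},{"tx":0,"ty":0,"tz":-0.001,"roll":0,"fingers":0},{"tx":0,"ty":0,"tz":-0.001,"roll":0,"fingers":0},{"tx":0,"ty":0,"tz":-0.001,"roll":0,"fingers":0},{"tx":0,"ty":0,"tz":-0.001,"roll":0,"fingers":0},{"tx":0,"ty":0,"tz":-0.04,"roll":0,"fingers":0},{"tx":0,"ty":0,"tz":-0.09,"roll":0,"fingers":0},{"tx":0,"ty":0,"tz":-0.14,"roll":0,"fingers":0},{"tx":0,"ty":0,"tz":-0.19,"roll":0,"fingers":0},{"tx":0,"ty":0,"tz":-0.22,"roll":0,"fingers":0},{"tx":0,"ty":0,"tz":-0.22,"roll":0,"fingers":0},{"tx":0,"ty":0,"tz":-0.22,"roll":0,"fingers":0},{"tx":0,"ty":0,"tz":-0.22,"roll":0,"fingers":0}]'
python3 - <<'E'
from m import *
for k in blobs(im,(45,90,50),(80,255,255),300)[:2]:print('mat',ctr(k),rect(k,.003))
c,_=cv2.findContours(np.uint8(g<60)*255,0,1)
for k in c:
    x,y,w,h=cv2.boundingRect(k)
    if cv2.contourArea(k)>600: print((x,y,w,h),rect(k,.108))
print(proj(p,(.657,.001,.108)))
E
```

```text
time: 7.8
position: [0.6541, 0.0008, 0.284]
orientation: [-179.9, -0.1, 111.3]
ft_force: [-0.2, 0.8, -0.5]
finger_gap: 0.0917
grasp_force: 0.0
[0.6541 0.0008 0.284 ] [-179.8655   -0.0553  111.3225] 0.6625766502100074
mat [490.815  20.757] ((0.8086410760879517, 0.24402274191379547), (0.17977003753185272, 0.06504898518323898), 21.339078903198242)
mat [280.227  166.6616] ((0.6576046943664551, 0.0018524639308452606), (0.1083931103348732, 0.11832761764526367), 85.20490264892578)
(223, 148, 101, 76) ((0.6480813026428223, 0.004496455192565918), (0.0998007208108902, 0.07626274973154068), 21.34538459777832)
(0, 147, 560, 273) ((0.6996791362762451, -0.10769987106323242), (0.6759416460990906, 0.3245968520641327), 21.3612003326416)
(346, 137, 65, 57) ((0.7368063926696777, 0.06193612888455391), (0.05005486682057381, 0.06493792682886124), 79.48030090332031)
(66, 91, 74, 43) ((0.47287672758102417, 0.008020490407943726), (0.06867899000644684, 0.04000711813569069), 12.516209602355957)
(230, 0, 97, 62) ((0.6013328433036804, 0.13855339586734772), (0.08567152172327042, 0.04993300512433052), 21.339174270629883)
[279.608  192.8977]
```

Box stands on the mat where expected. Next, above the caddy.

```bash
python3 -m crank '[{"tx":0.05,"ty":0.002,"tz":-0.03,"roll":0,"fingers":0},{"tx":0.1,"ty":0.005,"tz":-0.05,"roll":0,"fingers":0},{"tx":0.15,"ty":0.007,"tz":-0.05,"roll":0,"fingers":0},{"tx":0.2,"ty":0.01,"tz":-0.05,"roll":0,"fingers":0},{"tx":0.24,"ty":0.011,"tz":-0.05,"roll":0,"fingers":0},{"tx":0.255,"ty":0.011,"tz":-0.05,"roll":0,"fingers":0},{"tx":0.255,"ty":0.011,"tz":-0.05,"roll":0,"fingers":0},{"tx":0.255,"ty":0.011,"tz":-0.05,"roll":0,"fingers":0},{"tx":0.255,"ty":0.011,"tz":-0.05,"roll":0,"fingers":0}]'
python3 - <<'E'
from m import *
a=np.radians(21.3)
print(proj(p,(.571,.2435,.134)))
for y in(-.12,.12):print(proj(p,np.array([.571,.2435,.134])+y*np.array([-np.sin(a),np.cos(a),0])))
E
```

```text
time: 8.75
position: [0.5733, 0.2391, 0.3355]
orientation: [-180.0, 0.1, 111.1]
ft_force: [0.1, 0.2, 0.4]
finger_gap: 0.0918
grasp_force: 0.0
[0.5733 0.2391 0.3355] [-179.987     0.0628  111.083 ] 0.38256024306711023
[275.9882 182.3034]
[276.4464 284.4146]
[275.4483  61.9484]
```

View pics/w3.png

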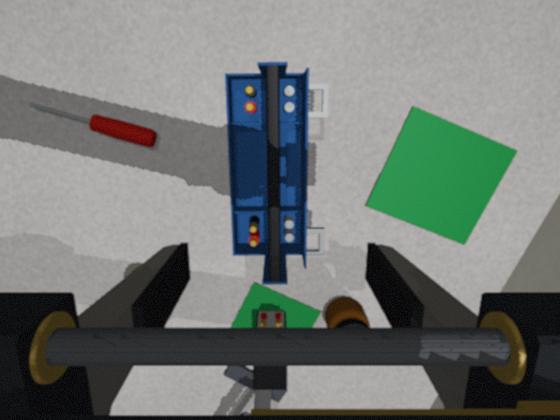

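The caddy's bar runs straight along image x≈274 from row 65 to 283, with loops at (318,100) and (315,239). The test box stands on the mat at (270,320). Next I measure the bar.

Run:
```python
from m import *
b=im[:,:,2];pts=[]
for y in range(80,270,4):
    i=np.flatnonzero(b[y,262:290]<55)+262
    if len(i)>4: pts.append((y,i[0],i[-1]))
print(pts[::6])
c=np.array([plane(p,((l+r)/2,y),.134)[:2] for y,l,r in pts],np.float32)
vx,vy,x0,y0=cv2.fitLine(c,cv2.DIST_HUBER,0,.01,.01).ravel();print('dir',np.degrees(np.arctan2(vy,vx)),x0,y0)
for uv in((273,65),(275,283)):print(plane(p,uv,.134))
t=np.array([vx,vy]);n=np.array([-vy,vx])
m=(plane(p,(273,65),.134)+plane(p,(275,283),.134))[:2]/2
o=np.array([x0,y0]);C=o+t*((m-o)@t);print('bar centre',C)
yw=np.radians(s['orientation'][2]);d=C-s['position'][:2]
print('tx,ty',d@[np.cos(yw),np.sin(yw)],d@[np.sin(yw),-np.cos(yw)],'yaw',s['orientation'][2])
```

```text
[0.5733 0.2392 0.3356] [180.       0.0419 111.0811] 0.22483675008049644
[(80, np.int64(265), np.int64(277)), (108, np.int64(266), np.int64(278)), (132, np.int64(267), np.int64(278)), (156, np.int64(267), np.int64(279)), (180, np.int64(267), np.int64(280)), (204, np.int64(268), np.int64(279)), (228, np.int64(268), np.int64(279)), (252, np.int64(262), np.int64(285))]
dir -68.19037 0.5575861 0.26861376
[0.5262 0.352  0.134 ]
[0.6124 0.1329 0.134 ]
bar centre [0.5682 0.242 ]
tx,ty 0.004424230923296917 -0.0037553357979657163 yaw 111.08113066588533
```

```bash
python3 -m crank '[{"tx":0.004,"ty":-0.004,"tz":0.04,"roll":-0.7,"fingers":0},{"tx":0.004,"ty":-0.004,"tz":0.09,"roll":-0.7,"fingers":0},{"tx":0.004,"ty":-0.004,"tz":0.14,"roll":-0.7,"fingers":0},{"tx":0.004,"ty":-0.004,"tz":0.19,"roll":-0.7,"fingers":0},{"tx":0.004,"ty":-0.004,"tz":0.22,"roll":-0.7,"fingers":0},{"tx":0.004,"ty":-0.004,"tz":0.23,"roll":-0.7,"fingers":0},{"tx":0.004,"ty":-0.004,"tz":0.23,"roll":-0.7,"fingers":0},{"tx":0.004,"ty":-0.004,"tz":0.23,"roll":-0.7,"fingers":1},{"tx":0.004,"ty":-0.004,"tz":0.23,"roll":-0.7,"fingers":1},{"tx":0.004,"ty":-0.004,"tz":0.23,"roll":-0.7,"fingers":1},{"tx":0.004,"ty":-0.004,"tz":0.23,"roll":-0.7,"fingers":1},{"tx":0.004,"ty":-0.004,"tz":0.23,"roll":-0.7,"fingers":1},{"tx":0.004,"ty":-0.004,"tz":0.23,"roll":-0.7,"fingers":1},{"tx":0.004,"ty":-0.004,"tz":0.23,"roll":-0.7,"fingers":1},{"tx":0.004,"ty":-0.004,"tz":0.23,"roll":-0.7,"fingers":1}]' 40
```

```text
time: 10.35
position: [0.5673, 0.2443, 0.1056]
orientation: [180.0, 0.0, 112.0]
ft_force: [-0.1, 0.6, 0.4]
finger_gap: 0.0303
grasp_force: 0.0
```

```bash
python3 -m crank '[{"tx":0,"ty":0,"tz":0,"roll":0,"fingers":1},{"tx":0,"ty":0,"tz":0,"roll":0,"fingers":1},{"tx":0,"ty":0,"tz":0,"roll":0,"fingers":1},{"tx":0,"ty":0,"tz":0,"roll":0,"fingers":1},{"tx":0,"ty":0,"tz":0,"roll":0,"fingers":1}]' 40
```

```text
time: 10.85
position: [0.5671, 0.2442, 0.1055]
orientation: [-180.0, 0.0, 112.0]
ft_force: [-0.8, -0.9, -0.9]
finger_gap: 0.0134
grasp_force: 40.0
```

Gap 13.4 mm and 40 N on the bar. I lift and check that the caddy hangs level.

```bash
python3 -m crank '[{"tx":0,"ty":0,"tz":-0.01,"roll":0,"fingers":1},{"tx":0,"ty":0,"tz":-0.03,"roll":0,"fingers":1},{"tx":0,"ty":0,"tz":-0.06,"roll":0,"fingers":1},{"tx":0,"ty":0,"tz":-0.1,"roll":0,"fingers":1},{"tx":0,"ty":0,"tz":-0.14,"roll":0,"fingers":1},{"tx":0,"ty":0,"tz":-0.17,"roll":0,"fingers":1},{"tx":0,"ty":0,"tz":-0.19,"roll":0,"fingers":1},{"tx":0,"ty":0,"tz":-0.2,"roll":0,"fingers":1},{"tx":0,"ty":0,"tz":-0.2,"roll":0,"fingers":1},{"tx":0,"ty":0,"tz":-0.2,"roll":0,"fingers":1}]'
python3 -m crank '[{"tx":-0.02,"ty":-0.007,"tz":0,"roll":2,"fingers":1},{"tx":-0.05,"ty":-0.02,"tz":0,"roll":4,"fingers":1},{"tx":-0.085,"ty":-0.032,"tz":0,"roll":6,"fingers":1},{"tx":-0.12,"ty":-0.045,"tz":0,"roll":9,"fingers":1},{"tx":-0.155,"ty":-0.057,"tz":0,"roll":12,"fingers":1},{"tx":-0.19,"ty":-0.07,"tz":0,"roll":15,"fingers":1},{"tx":-0.225,"ty":-0.083,"tz":0,"roll":18,"fingers":1},{"tx":-0.26,"ty":-0.096,"tz":0,"roll":21,"fingers":1},{"tx":-0.295,"ty":-0.109,"tz":0,"roll":24,"fingers":1},{"tx":-0.33,"ty":-0.122,"tz":0,"roll":27,"fingers":1},{"tx":-0.365,"ty":-0.135,"tz":0,"roll":29,"fingers":1},{"tx":-0.4,"ty":-0.147,"tz":0,"roll":31,"fingers":1},{"tx":-0.43,"ty":-0.158,"tz":0,"roll":32,"fingers":1},{"tx":-0.447,"ty":-0.165,"tz":0,"roll":32,"fingers":1},{"tx":-0.453,"ty":-0.167,"tz":0,"roll":32,"fingers":1},{"tx":-0.453,"ty":-0.167,"tz":0,"roll":32,"fingers":1},{"tx":-0.453,"ty":-0.167,"tz":0,"roll":32,"fingers":1},{"tx":-0.453,"ty":-0.167,"tz":0,"roll":32,"fingers":1},{"tx":-0.453,"ty":-0.167,"tz":0,"roll":32,"fingers":1}]'
python3 - <<'E'
from m import *
print(s['finger_gap'],s['grasp_force'])
for n in('scene','side'):cv2.imwrite(f'pics/{n}1.png',manip.read_camera(n)[:,:,::-1])
E
```

```text
time: 11.85
position: [0.5665, 0.2442, 0.3043]
orientation: [-179.9, -0.0, 112.0]
ft_force: [-0.7, 0.6, -6.1]
finger_gap: 0.0134
grasp_force: 40.0
time: 13.75
position: [0.5827, -0.2369, 0.3055]
orientation: [-180.0, -0.0, 80.1]
ft_force: [-0.0, -0.1, -5.2]
finger_gap: 0.0138
grasp_force: 40.0
[ 0.5827 -0.2369  0.3055] [-179.9943   -0.0323   80.1374] 0.16694059582475274
0.013795802766933676 39.99215304851532
```

View pics/w3.png

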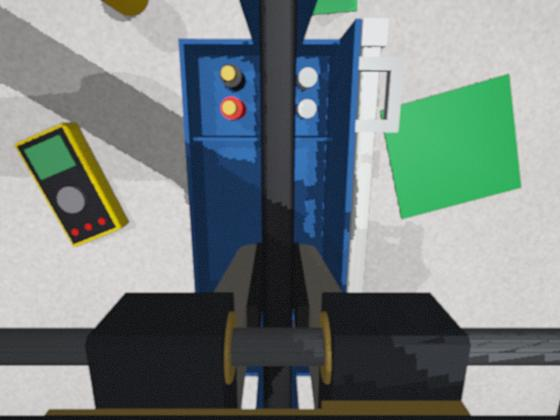

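The caddy is held level over the rack. The left loop is at (380,95), the white rail runs below it, and the tray hides the hook. I back off 80 mm so the hook shows in the same camera, then measure hook and loop together.

```bash
python3 -m crank '[{"tx":0,"ty":-0.03,"tz":0,"roll":0,"fingers":1},{"tx":0,"ty":-0.06,"tz":0,"roll":0,"fingers":1},{"tx":0,"ty":-0.08,"tz":0,"roll":0,"fingers":1},{"tx":0,"ty":-0.08,"tz":0,"roll":0,"fingers":1},{"tx":0,"ty":-0.08,"tz":0,"roll":0,"fingers":1},{"tx":0,"ty":-0.08,"tz":0,"roll":0,"fingers":1}]'
python3 - <<'E'
from m import *
a=np.radians(-10);X=np.array([np.cos(a),np.sin(a),0]);
for nm,L in(('L',(.6438,-.164,.168)),('R',(.6145,-.3302,.168))):print('pred lip',nm,proj(p,L))
for k in blobs(im,(0,130,50),(8,255,255),6)+blobs(im,(172,130,50),(180,255,255),6):print('red',ctr(k),cv2.boundingRect(k),cv2.contourArea(k),rect(k,.168))
# loop: bright low-saturation profile on rows across opening
np.set_printoptions(linewidth=250)
print('pred loop',[proj(p,s['position']+np.array([0,0,-.0155])+x*X+y*np.array([-X[1],X[0],0])) for x,y in((.040,.085),(.056,.085),(.048,.097),(.048,.073),(.062,.085))])
hs=cv2.cvtColor(im,cv2.COLOR_RGB2HSV)
for y in(80,90,100):print(y,'V',hs[y,345:425:2,2],'\n S',hs[y,345:425:2,1])
print('col382 V',hs[45:145:2,380,2])
E
```

```text
time: 14.5
position: [0.5045, -0.2242, 0.3059]
orientation: [179.9, 0.0, 80.1]
ft_force: [-0.7, 0.5, -5.7]
finger_gap: 0.0137
grasp_force: 40.0
[ 0.5045 -0.2242  0.3059] [179.9392   0.0188  80.0822] 0.5613086926900444
pred lip L [427.4137 104.4338]
pred lip R [407.9965 287.199 ]
red [430.2552 108.3958] (415, 101, 31, 16) 392.5 ((0.6455678343772888, -0.16767677664756775), (0.012157243676483631, 0.025075862184166908), 80.1062240600586)
red [409.8993 283.0153] (397, 275, 27, 18) 347.5 ((0.6167439222335815, -0.3263497054576874), (0.01813346892595291, 0.024950766935944557), 85.0817642211914)
red [237.6626 109.2126] (223, 98, 22, 20) 121.5 ((0.4826045036315918, -0.13850446045398712), (0.015423234552145004, 0.01772279664874077), 78.71198272705078)
red [148.0974 225.4103] (145, 222, 8, 8) 32.5 ((0.3846585154533386, -0.22691026329994202), (0.0070799351669847965, 0.0059713697992265224), 50.4752082824707)
red [161.5979 220.1058] (158, 217, 8, 7) 31.5 ((0.3978964388370514, -0.2238699048757553), (0.005940443370491266, 0.005801549647003412), 11.790002822875977)
red [134.7679 230.881 ] (131, 228, 8
[... 784 characters left out ...]
85 181 189 175 177  42   5   5   6   8   7   7   5   7   5   7   7   6   4   2   6   8   6   7   7   6   6   5  16   6   6   5   6   5   5   5   5   5   7]
100 V [ 72  68  76 145 177 176 197 213 212 211 194 145 141 143 143 143 145 154 197 161  95  95 198 218 218 217 216 216 147  42  43  39 107 202 213 203 194 190 164 156] 
 S [184 206 174 185 177 156  26   6   6   4   5   5   7   7   5   7   7   5   6   8   5  11   5   5   6   5   6   6   9   6  18  13   7   5   4   5  17  32  23  23]
col382 V [213 205 130 120 121 129 209 220 219 219 218 221 196  85  58 125 152 148 143 160 179 150 149 149 165 175 178 181 174 203 200 197 159 144 144 146 149 177 220 220 219 218 219 211 169 167 153 148 147 149]
```

Run:
```python
from m import *
np.set_printoptions(linewidth=250)
a=np.radians(-10);X=np.array([np.cos(a),np.sin(a),0]);Y=np.array([-X[1],X[0],0])
h=plane(p,(427,109),.168);l=plane(p,(372,94.6),.2904);r=plane(p,(401.5,92),.2904);ri=plane(p,(388.7,92),.2904)
print('hook Y',h@Y,'X',h@X,'loop Y',l@Y,'loop rear outer X',r@X,'inner',ri@X,'tcp X,Y',s['position']@X,s['position']@Y)
for y in(106,109,112):print(y,'R',im[y,408:452,0],'\n G',im[y,408:452,1])
for y in(280,284):print(y,'R',im[y,390:430,0],'\n G',im[y,390:430,1])
print('col R',im[94:124,425,0],im[268:300,408,0])
H=lambda x,y,z:proj(p,np.array([0,0,z])+x*X+y*Y)
hx,hy=.6618,h@Y  # guess X of lip centre
for dx,z in((-.0035,.144),(-.0035,.168),(.0035,.168),(.0035,.152),(.021,.152)):print(dx,z,H(hx+dx,hy,z),H(hx+dx,hy-.17,z))
for n,uv in(('L',(209.7,166)),):pass
```

```text
[ 0.5044 -0.2243  0.3057] [179.9656   0.039   80.0738] 0.3313417041545728
hook Y -0.05364023264245901 X 0.6623227421481687 loop Y -0.04954608219770439 loop rear outer X 0.5981904099172063 inner 0.5917572163677705 tcp X,Y 0.5357267335650487 -0.13327389707677872
106 R [ 68 139 193 213 215 201 155  99  84  91  94  86  82  83  83  99 128 154 172 191 194 189 183 178 181 186 188 187 187 188 186 186 187 186 187 186 171 138 109 100 101 115 150 188] 
 G [ 66 137 190 210 212 197 142  61  18  13  13  16  20  21  11  22  25  35  37  40  38  39  37  39  42  37  39  40  40  43  37  37  37  38  39  40  41  73 100 103 104 115 152 189]
109 R [ 81 159 201 214 212 193 138  86  84  96  89  83  85  86  85 106 146 174 190 195 193 186 180 176 184 187 187 186 187 188 188 187 187 188 187 186 173 134 106 101 106 126 167 198] 
 G [ 80 157 198 211 210 189 129  49  15  20  18  20  18  23  20  18  33  35  40  42  47  39  39  39  42  42  37  41  40  41  40  43  38  40  37  42  53  77 101 104 107 128 168 200]
112 R [ 93 162 200 210 203 176 122  82  90  99  89  79  81  76  89 121 157 181 193 193 189 183 178 177 183 
[... 750 characters left out ...]
8 154 183] 
 G [ 39  46  76  99 106  97  64  35  16  12  17  10  18  18   9  20  25  22  19  30  27  30  33  36  33  37  37  35  36  36  37  33  45  60  83  95  98 117 155 183]
col R [187 190 191 194 192 180 154 143 146 145 142 145 154 163 172 174 176 178 181 184 179 162 157 178 192 193 195 193 193 192] [ 87  89  89  87  86  89  85  84  89 123 155 160 149 132 112  98 114 144 164 168 169 171 169 155 110  50  18  26  16  25  27  22]
-0.0035 0.144 [411.6553 109.6078] [395.2949 280.7794]
-0.0035 0.168 [422.2346 108.9921] [403.4027 291.9257]
0.0035 0.168 [430.5267 109.0059] [410.6339 291.9281]
0.0035 0.152 [422.8881 109.4258] [404.7967 284.3358]
0.021 0.152 [442.5873 109.4585] [422.0856 284.3427]
```

Hook lip at rack-axis X=0.6634, Y=−0.0536; loop at X=0.584, Y=−0.0495. The loop's offset from the TCP of 48.3/83.8 mm matches the given 48/85. So I move tx −4 and ty +79 mm, then lower to just above the lips and check red through the loop.

```bash
python3 -m crank '[{"tx":-0.001,"ty":0.02,"tz":0,"roll":0,"fingers":1},{"tx":-0.002,"ty":0.045,"tz":0,"roll":0,"fingers":1},{"tx":-0.004,"ty":0.07,"tz":0,"roll":0,"fingers":1},{"tx":-0.004,"ty":0.079,"tz":0,"roll":0,"fingers":1},{"tx":-0.004,"ty":0.079,"tz":0,"roll":0,"fingers":1},{"tx":-0.004,"ty":0.079,"tz":0.02,"roll":0,"fingers":1},{"tx":-0.004,"ty":0.079,"tz":0.045,"roll":0,"fingers":1},{"tx":-0.004,"ty":0.079,"tz":0.07,"roll":0,"fingers":1},{"tx":-0.004,"ty":0.079,"tz":0.09,"roll":0,"fingers":1},{"tx":-0.004,"ty":0.079,"tz":0.102,"roll":0,"fingers":1},{"tx":-0.004,"ty":0.079,"tz":0.107,"roll":0,"fingers":1},{"tx":-0.004,"ty":0.079,"tz":0.107,"roll":0,"fingers":1},{"tx":-0.004,"ty":0.079,"tz":0.107,"roll":0,"fingers":1},{"tx":-0.004,"ty":0.079,"tz":0.107,"roll":0,"fingers":1}]'
cat > c.py <<'E'
from m import *
np.set_printoptions(linewidth=250)
print(s['position']@np.array([.9848,-.1736,0]),s['position']@np.array([.1736,.9848,0]),s['ft_force'],s['grasp_force'])
for k in blobs(im,(0,130,40),(8,255,255),4)+blobs(im,(172,130,40),(180,255,255),4):print('red',ctr(k),cv2.boundingRect(k))
a=np.radians(-10);X=np.array([np.cos(a),np.sin(a),0]);Y=np.array([-X[1],X[0],0])
z=s['position'][2]-.0155
T=s['position']*[1,1,0]
print('loop inner',[proj(p,T+np.array([0,0,z])+x*X+y*Y).round(1) for x,y in((.0403,.0838),(.0563,.0838),(.048,.0958),(.048,.0718))])
H=np.array([0,0,.168])+.6634*X-.0536*Y
print('lip top edges',[proj(p,H+x*X+y*Y).round(1) for x,y in((-.0035,0),(.0035,0),(0,.007),(0,-.007))])
for y in(80,95,110):print(y,'R',im[y,350:420:2,0],'\n G',im[y,350:420:2,1])
print('col380 R',im[45:145:2,376,0],'\n G',im[45:145:2,376,1])
E
python3 c.py
```

```text
time: 16.0
position: [0.5811, -0.2424, 0.1997]
orientation: [179.9, 0.0, 80.0]
ft_force: [0.4, 0.4, -5.0]
finger_gap: 0.0135
grasp_force: 40.0
[ 0.5811 -0.2424  0.1997] [179.8981   0.011   80.0187] 0.1770585791215319
0.6143718040495904 -0.1378614667339517 [ 0.4177  0.4253 -5.0135] 39.99429702758789
red [371.5168  95.467 ] (359, 82, 27, 26)
red [237.8198 109.4864] (222, 99, 23, 20)
red [ 50.5175 245.381 ] (46, 241, 10, 9)
red [ 16.4401 259.0809] (11, 255, 11, 9)
red [ 32.9085 252.2614] (28, 248, 10, 10)
loop inner [array([356.9,  94.5]), array([388.6,  94.5]), array([373.9,  69. ]), array([370.6, 119.1])]
lip top edges [array([359.9,  95.5]), array([372.7,  95.5]), array([367.1,  82. ]), array([365.4, 108.8])]
80 R [ 19  42  50  53 141 192 195 200 201 206 212 209 197 192 191 190 190 187 125  78 170 213 212 211 210 209 196 201 226 227 228 227 226 224 224] 
 G [ 43  88 111 110 145 190 192 197 199 203 211 208 195 190 188 188 187 184 124  81 173 215 215 213 213 212 199 202 228 229 230 229 228 225 226]
95 R [ 29  53  53  56  91 157 188 197 192 185 155 113 120 126 174 185 190 162  79 126 20
[... 215 characters left out ...]
  54  52 117 188 203 209 206 209 212 209 207 210 210 210 204 184 117  91 190 214 212 212 212 210 191 212 227 229 228 227 224 223 223 223] 
 G [ 75 113 110 129 184 201 206 205 208 210 207 206 208 207 209 203 183 117  92 194 218 216 216 216 214 194 214 230 231 231 228 226 225 225 225]
col380 R [ 96  95  95  97  92  83 201 215 215 215 215 217 190 129 196 195 193 193 194 178 102  98  97 103 118 126 128 127 126 126 121 117 196 212 213 213 214 213 215 214 215 215 215 212 195 193 192 196 194 194] 
 G [ 99 100  99 101  93  86 206 219 218 219 220 221 193 128 193 192 191 192 192 168  48  21  17  19  19  29  28  29  21  26  20  48 194 209 210 211 211 212 219 218 219 219 218 215 193 191 190 193 192 192]
```

Red lip spans rows 82–108 within the loop opening (rows 70–119), centred; X is within 1 mm. Lowering.

```bash
python3 -m crank '[{"tx":0,"ty":0,"tz":0.004,"roll":0,"fingers":1},{"tx":0,"ty":0,"tz":0.008,"roll":0,"fingers":1},{"tx":0,"ty":0,"tz":0.012,"roll":0,"fingers":1},{"tx":0,"ty":0,"tz":0.016,"roll":0,"fingers":1},{"tx":0,"ty":0,"tz":0.019,"roll":0,"fingers":1},{"tx":0,"ty":0,"tz":0.021,"roll":0,"fingers":1},{"tx":0,"ty":0,"tz":0.021,"roll":0,"fingers":1},{"tx":0,"ty":0,"tz":0.021,"roll":0,"fingers":1}]'
```

```text
time: 16.85
position: [0.5807, -0.2421, 0.1777]
orientation: [180.0, 0.0, 80.0]
ft_force: [0.6, -0.6, -5.9]
finger_gap: 0.0138
grasp_force: 40.0
```

No contact yet, with 2 mm to go as expected. I continue gently.

```bash
python3 -m crank '[{"tx":0,"ty":0,"tz":0.001,"roll":0,"fingers":1},{"tx":0,"ty":0,"tz":0.002,"roll":0,"fingers":1},{"tx":0,"ty":0,"tz":0.003,"roll":0,"fingers":1},{"tx":0,"ty":0,"tz":0.003,"roll":0,"fingers":1},{"tx":0,"ty":0,"tz":0.003,"roll":0,"fingers":1}]'
```

```text
time: 17.35
position: [0.5806, -0.2421, 0.1751]
orientation: [180.0, -0.0, 80.0]
ft_force: [-2.4, 2.9, 0.5]
finger_gap: 0.0138
grasp_force: 40.0
```

```bash
python3 -m crank '[{"tx":0,"ty":0,"tz":0.001,"roll":0,"fingers":1},{"tx":0,"ty":0,"tz":0.001,"roll":0,"fingers":1},{"tx":0,"ty":0,"tz":0.001,"roll":0,"fingers":1},{"tx":0,"ty":0,"tz":0.001,"roll":0,"fingers":1},{"tx":0,"ty":0,"tz":0.001,"roll":0,"fingers":1},{"tx":0,"ty":0,"tz":0.001,"roll":0,"fingers":1}]'; python3 -c "
from rig import manip;s=manip.sense();print(s['wrist_torque'])"; python3 c.py
```

```text
time: 17.95
position: [0.5805, -0.2421, 0.1747]
orientation: [180.0, -0.1, 80.0]
ft_force: [-6.2, 3.7, 5.6]
finger_gap: 0.0135
grasp_force: 40.0
[0.50295962 0.77676159 0.00689327]
[ 0.5805 -0.2421  0.1747] [179.9804  -0.0527  80.0127] 0.10705493096546476
0.6137321493710581 -0.13763600668155893 [-6.2266  3.6735  5.5647] 39.998382925987244
red [373.0174  92.7082] (360, 78, 27, 31)
red [407.5012  93.5204] (403, 80, 11, 29)
red [239.1905 109.1986] (224, 99, 22, 19)
red [ 35.153  255.1311] (30, 251, 11, 10)
red [ 16.8743 262.5175] (12, 258, 11, 10)
red [  1.6508 269.6508] (0, 266, 5, 8)
loop inner [array([356.9,  94.5]), array([388.6,  94.5]), array([373.8,  69. ]), array([370.5, 119.1])]
lip top edges [array([373.2,  92.8]), array([387.8,  92.8]), array([381.6,  77.3]), array([379.4, 108. ])]
80 R [ 22  32  56  57  49  25  47  97 163 148 117 103 153 181 192 188 186 181 154  80 112 205 212 212 211 212 210 187 179 180 179 177 123 104  98] 
 G [ 40  70 110 111  98  36  24  34  44  96  89  44  29  34  42  37  37  40  65  79 115 209 216 215 215 216 208 126  56  61  64  68  96 107  98]
95 R [ 
[... 296 characters left out ...]
  47  57  48  25  27  13  71 188 207 207 207 209 211 210 209 210 182  80 149 212 215 212 213 214 197 106  93 101 101 103 105 104 117 171] 
 G [ 53 105 114 103  47  22  13  72 186 205 205 204 207 209 207 207 208 180  81 154 216 219 216 216 218 202 108  98 103 103 105 106 104 118 173]
col380 R [ 91  96  93  67 182 195 213 219 217 217 217 220 191 141 205 208 171 174 177 175 173 188 189 191 193 196 196 197 198 188 152 130 199 214 216 216 213 213 216 217 216 216 216 213 196 193 194 197 196 196] 
 G [ 93 100  95  69 179 194 215 221 220 220 220 222 194 141 202 205 138  35  37  39  36  41  38  42  43  42  44  42  40  42  25  80 196 211 213 213 211 212 220 220 221 219 220 215 193 190 191 195 195 195]
```

Left lip is through the loop and load is on the hooks. The moment suggests the left carries a bit more, so I press 1.5 mm further and hold to make sure the right bears too.

```bash
python3 -m crank '[{"tx":0,"ty":0,"tz":0.001,"roll":0,"fingers":1},{"tx":0,"ty":0,"tz":0.0015,"roll":0,"fingers":1},{"tx":0,"ty":0,"tz":0.0015,"roll":0,"fingers":1},{"tx":0,"ty":0,"tz":0.0015,"roll":0,"fingers":1},{"tx":0,"ty":0,"tz":0.0015,"roll":0,"fingers":1},{"tx":0,"ty":0,"tz":0.0015,"roll":0,"fingers":1}]'
python3 - <<'E'
from h import *
s=manip.sense();print(s['wrist_torque'])
# side view: red of right hook inside the right loop, loop height
Q=cam('side');im=manip.read_camera('side');cv2.imwrite('pics/side2.png',im[:,:,::-1])
a=np.radians(-10);X=np.array([np.cos(a),np.sin(a),0]);Y=np.array([-X[1],X[0],0])
for y in(-.0536,-.2236):print('pred lip top',proj(Q,.6634*X+y*Y+[0,0,.168]))
for k in blobs(im,(0,130,50),(8,255,255),4):
    if 300<ctr(k)[0]<380:print('red',ctr(k),cv2.boundingRect(k))
E
```

```text
time: 18.6
position: [0.5803, -0.2421, 0.1742]
orientation: [180.0, -0.1, 80.0]
ft_force: [-9.1, 4.8, 13.3]
finger_gap: 0.0134
grasp_force: 40.0
[0.88160372 1.3963658  0.01898212]
pred lip top [332.64979593 243.17383786]
pred lip top [334.36231139 302.07383482]
red [334.40310078 304.43410853] (332, 300, 6, 10)
red [332.68965517 245.12643678] (331, 241, 5, 8)
red [340.75555556 249.68888889] (340, 247, 3, 7)
red [343.5 309. ] (343, 306, 2, 7)
```

Both lips show above and the arms behind their loops (side view red pairs at (334,304)/(343,309) and (333,245)/(341,250)), so both loops are threaded and loaded. I ease the press, let go and rise.

```bash
python3 -m crank '[{"tx":0,"ty":0,"tz":-0.001,"roll":0,"fingers":1},{"tx":0,"ty":0,"tz":-0.001,"roll":0,"fingers":1},{"tx":0,"ty":0,"tz":-0.001,"roll":0,"fingers":1},{"tx":0,"ty":0,"tz":-0.001,"roll":0,"fingers":0.8},{"tx":0,"ty":0,"tz":-0.001,"roll":0,"fingers":0.6},{"tx":0,"ty":0,"tz":-0.001,"roll":0,"fingers":0.4},{"tx":0,"ty":0,"tz":-0.001,"roll":0,"fingers":0.4},{"tx":0,"ty":0,"tz":-0.001,"roll":0,"fingers":0.4},{"tx":0,"ty":0,"tz":-0.001,"roll":0,"fingers":0.4},{"tx":0,"ty":0,"tz":-0.02,"roll":0,"fingers":0.4},{"tx":0,"ty":0,"tz":-0.05,"roll":0,"fingers":0.4},{"tx":0,"ty":0,"tz":-0.1,"roll":0,"fingers":0.4},{"tx":0,"ty":0,"tz":-0.15,"roll":0,"fingers":0.4},{"tx":0,"ty":0,"tz":-0.15,"roll":0,"fingers":0.4},{"tx":0,"ty":0,"tz":-0.15,"roll":0,"fingers":0.4},{"tx":0,"ty":0,"tz":-0.15,"roll":0,"fingers":0.4}]'
python3 - <<'E'
from h import *
np.set_printoptions(precision=4,suppress=True)
P,Q=cam('scene'),cam('side');A,B=manip.read_camera('scene'),manip.read_camera('side')
for n,im in(('scene',A),('side',B)):
    for k in blobs(im,(0,130,50),(8,255,255),4):print(n,'red',ctr(k),cv2.boundingRect(k))
    for k in blobs(im,(45,90,50),(80,255,255),100):print(n,'green',ctr(k),cv2.contourArea(k))
p=cam('wrist');w=manip.read_camera('wrist')
b=w[:,:,2];pts=[]
for y in range(0,420,20):
    i=np.flatnonzero(w[y,240:320].max(1)<60)+240
    if len(i)>4:pts.append((y,i[0],i[-1]))
print(pts)
for z in(.195,.204):
  for y in(60,160):
    e=[q for q in pts if q[0]==y]
    if e:print(z,plane(p,((e[0][1]+e[0][2])/2,y),z))
E
```

```text
time: 20.25
position: [0.5802, -0.2413, 0.3207]
orientation: [-179.9, -0.0, 80.0]
ft_force: [-0.0, 0.6, 0.3]
finger_gap: 0.0552
grasp_force: 0.0
scene red [367.0095 242.0605] (356, 233, 24, 19)
scene red [112.372   90.2256] (96, 83, 41, 18)
scene green [255.9622 359.0136] 4711.0
scene green [150.5947 215.856 ] 1739.0
scene green [237.9936 247.6167] 570.5
side red [202.9495 210.0322] (188, 205, 30, 11)
side red [172.2692 106.8077] (169, 104, 8, 7)
side red [341.96   309.1333] (340, 306, 5, 8)
side red [181.9333 101.6067] (179, 98, 7, 7)
side red [191.2252  95.7928] (189, 93, 5, 7)
side red [333.2828 303.6263] (332, 300, 4, 9)
side red [339.899  249.8889] (338, 247, 5, 7)
side red [295.2258 270.7527] (292, 265, 7, 10)
side red [183.5072 335.4783] (181, 333, 6, 6)
side red [193.3939 333.1515] (191, 331, 6, 5)
side red [173.45 338.15] (172, 336, 4, 5)
side red [291.537  333.1852] (288, 329, 7, 7)
side red [331.9815 244.0556] (331, 241, 3, 8)
side green [416.4618 321.0757] 3932.5
side green [355.4859 184.7829] 1081.5
side green [176.0845 303.2756] 317.5
[(80, np.int64(261), np.int64(279)), (100, np.int64(258), np.int64(278)), (120, np.int64(262), np.int64(278)), (140, np.int64(262), np.int64(319)), (160, np.int64(262), np.int64(319)), (180, np.int64(262), np.int64(319)), (200, np.int64(262), np.int64(319)), (220, np.int64(262), np.int64(319)), (240, np.int64(253), np.int64(319)), (260, np.int64(263), np.int64(277)), (280, np.int64(263), np.int64(319)), (300, np.int64(263), np.int64(279)), (320, np.int64(263), np.int64(279)), (340, np.int64(240), np.int64(300)), (360, np.int64(240), np.int64(319))]
0.195 [ 0.5977 -0.2057  0.195 ]
0.204 [ 0.5975 -0.2046  0.204 ]
```

Loops are still threaded on both hooks. One last check that the caddy is at rest and the box is upright, before handing in.

```bash
python3 -m crank '[{"tx":0,"ty":0,"tz":-0.03,"roll":0,"fingers":0.4},{"tx":0,"ty":0,"tz":-0.03,"roll":0,"fingers":0.4},{"tx":0,"ty":0,"tz":-0.03,"roll":0,"fingers":0.4},{"tx":0,"ty":0,"tz":-0.03,"roll":0,"fingers":0.4},{"tx":0,"ty":0,"tz":-0.03,"roll":0,"fingers":0.4}]'
python3 - <<'E'
from h import *
np.set_printoptions(precision=4,suppress=True)
Q=cam('side');a=manip.read_camera('side');
for _ in range(5):b=manip.read_camera('side')
print('caddy-area change',np.abs(a[150:400,230:380].astype(int)-b[150:400,230:380]).mean(),np.abs(a[:100,450:].astype(int)-b[:100,450:]).mean())
P=cam('scene');im=manip.read_camera('scene');g=cv2.cvtColor(im,7)
c,_=cv2.findContours(np.uint8(g<45)*255,0,1)
for k in c:
    x,y,w,h=cv2.boundingRect(k)
    if 200<x<275 and 190<y<270 and w*h>150:print('dark',x,y,w,h)
print('box pred top/bottom',proj(P,(.656,.001,.108)),proj(P,(.656,.001,.003)))
for n,i,c in(('scene',im,P),('side',b,Q)):
    for k in blobs(i,(20,150,60),(32,255,255),60):print(n,'yel',ctr(k))
E
```

```text
time: 20.9
position: [0.5803, -0.2417, 0.351]
orientation: [-179.9, -0.0, 80.0]
ft_force: [-0.1, -0.2, 0.2]
finger_gap: 0.0553
grasp_force: 0.0
caddy-area change 1.9632355555555556 1.5424242424242425
dark 206 248 23 34
dark 215 208 33 43
box pred top/bottom [236.8676 216.3651] [238.8413 242.4566]
scene yel [126.8469 105.5765]
scene yel [299.1339 197.7698]
scene yel [281.0642 163.5537]
side yel [235.6185 236.6052]
side yel [183.3186 338.6765]
```

Everything is at rest: the box is upright on the mat and the spray, meter and driver have not moved. I hand in.

```bash
python3 -c "
from rig import manip;print(manip.close_job())"
```

```text
the job is handed in; nothing more can be done
None
```

The job is handed in at about 21 s: by my last checks the test box stands upright on the smallest mat and the caddy hangs on both hooks, let go and at rest; the spray, meter and driver have not moved, the jar was never touched, and no verdict was returned.

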